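# Lift a lopsided bottle carrier at its balance point and set it in the tray

## Task

Take the lifting hook from its holder and, feeling along the carrier's bar with small trial lifts, find the point where the loaded bottle carrier comes up level. Carry it level on the hook, set it down gently inside the metal transfer tray lying lengthwise, and hang the hook back in its holder. Never tip the carrier, force the hook against it, touch the carrier or its bottles with the gripper, or disturb the other things on the bench.

Things in the scene. Friction and masses are not known exactly. Their poses are not given: they have to be found in the camera images.
- carrier: Loose bottle carrier, blue ends, aluminium base: 280 mm long (its y), 72 mm wide (x), 140 mm high, flat base. Origin: centre of the underside, z up. Four pockets in a row (y = -96, -32, 32, 96 mm) hold closed opaque bottles, alike outside but filled very unequally: its balance point is not the middle but within 60 mm of it along y, and shows only in lifting. Loaded weight 4 to 7 N.
- carrier_bar (a point): Middle of the carrier's lifting bar: round steel, 12 mm thick, along the carrier's y axis between its two ends (272 mm free length), centre line 134 mm above the underside. Below the bar it is open down to the bottle caps, 84 mm above the underside. Lifted away from its balance point, one end stays down and the other rises.
- sample0: White sample bottle with blue cap, 56 mm diameter, 80 mm high, standing loose in a carrier pocket (2 mm play each way, on the 4 mm base). Origin: centre of its underside. The fill cannot be seen.
- sample1: As sample0.
- sample2: As sample0.
- sample3: As sample0.
- hook: Lifting hook, 0.11 kg, guard resting on the holder's rim. Origin: centre of the underside of the guard (black disc 64 mm wide, 4 mm thick); z up along the 22 x 22 mm orange grip, whose top is at z = 54 mm. Below hangs a J of steel strap 10 mm wide (y), 3 mm thick, down to z = -64 mm: stem at x = -12, tip at x = +12 mm (tip top z = -39), throat 21 mm wide. Red mark and red tip: +x side.
- hook_seat (a point): Where the centre of the 12 mm bar lies when it hangs in the hook's V-shaped bottom: on the grip's axis, 52 mm below the hook's origin. The mouth opens to the hook's +x above the tip. To go in under the bar from the side the seat must be 20 to 27 mm below the bar's centre line; the hook reaches 12 mm below the seat. The carrier pivots freely on the strap.
- hook_grip (a point): Middle of the hook's orange grip, 31 mm above its origin: the place to hold it, from above, across either pair of faces.
- holder: Upright open metal tube on the bench, fixed, the hook's holder: outside diameter 60 mm, bore 53 mm, rim 80 mm above the bench, on a grey foot 92 mm in diameter. Origin: centre of its underside, on the bench.
- tray: Shallow metal transfer tray, fixed on the bench: 340 mm long (its y axis), 130 mm wide (x), walls 22 mm high and 3 mm thick, flat floor about 3 mm thick. Origin: centre of its underside. Wire handles at both ends.
- spare: Bystander: a white sample bottle with a yellow cap, 56 mm diameter, 80 mm high. Origin: centre of its underside.
- beaker: Bystander: clear plastic beaker, 68 mm diameter, 95 mm high. Origin: centre of its underside.
- spray: Bystander: white spray bottle with blue trigger, 80 mm diameter, 212 mm high. Origin: centre of its underside.
- reagent: Bystander: square white bottle with blue cap, 80 x 80 mm, 164 mm high. Origin: centre of its underside.
- well_tray: Bystander: flat clear counting tray with amber wells, 105 x 200 mm, 10 mm high. Origin: centre of its underside.
- marker: Bystander: marker pen lying down, 120 mm long, 14 mm thick. Origin: under its middle, on the bench.
Mind the look-alikes: they are no part of the job. What is shaped like the holder but green is not meant.

How it is judged:
By the outcome, as a careful person would: the job done as asked, in the order asked, and still so for the second after the job is handed in, with the robot touching nothing.
It also fails if it takes over 72 s, if anything falls off the work surface, if the arm or the gripper's body presses on something with over 40 N, if the wrist force passes 120 N, or if a joint passes its speed limit or range.

## Robot

A 6-joint arm with a two-finger parallel gripper is mounted at the origin on the work surface. World frame = base frame: x ahead of the robot, y to its left, z up, the work surface at z = 0. Lengths are in m, angles in degrees, forces in N, time in s.
With the tool pointing down it reaches from about 0.3 to 0.75 m from the base axis. Payload 8.5 kg.
Tool frame: the origin (TCP) lies at the very end of the fingers, on their centre line; the grasp point (between the pads) lies 19 mm behind it (env.pinch_z is the distance from the TCP to the grasp point, in m); z points along the fingers, y is the line along which they close (so a half turn about z gives the same grasp; the last joint's range is limited). The gripper opens to 85 mm and grips with 20 to 120 N. Pads are 22 mm wide; open, the fingers measure 114 mm over their backs; the gripper's body (76 mm by 85 mm) begins 54 mm behind the grasp point. The pads swing forward as they close: fully open they stand 13 mm farther back than shut.
Start: joints at [-87.049, 21.807, 74.336, -0, 83.858, -12.336], TCP at [0.145, -0.531, 0.231] pointing down, gripper open.
Joint ranges: [-178.18, 178.18], [-50.72, 133.34], [12.68, 142.11], [-81.47, 261.47], [9.98, 163.14], [-165.26, 165.26]. Speed limits (degrees/s): [136.94, 136.94, 180, 180, 180, 180].

## Interface

Orientations are given as a 3x3 rotation matrix whose columns are the frame's x, y, z axes.
In Python, from rig import env, viewer gives the robot as it stands.
- The arm moves only by the tool drive_tool, never from a script. Its argument "series" is a list of rows, each a list of 3 entries, a list of its own where there are three numbers: the shift along the tool's x, y, z in m, then the turn about the tool's z in degrees, then the finger opening in m, from 0 to 0.0854. A call has 1 to 20 rows; each row is the pose to reach, as a shift and turn from the pose commanded when the call began, along the tool's axes at that moment; what a row does not reach only later rows make up. A row lasts 1/10 s, in which the tool goes at most 50 mm and 8.59 degrees, less where a joint would pass 70% of its speed; a pose out of reach is approached as far as the arm can. A call with a gripper value outside its range is refused whole. The fingers move at their own pace and stop on an object; "newtons" is the grip in N (left out, the last holds). Time passes only in rows, so rows that repeat a pose let the fingers close. It gives the time, the measured TCP pose, the force, the opening and the grip force at its end, in the units of the state.
- env.observe(): the state, without advancing time (a new reading comes with each control period).
- viewer.get_image(name): name is "side" or "top" or "wrist"; returns a dict with "img" (400x640x3 uint8, red, green, blue), "depth" (400x640 float32, m along the optical axis (not along the pixel's ray), 0 where there is no reading), "camera_matrix" (3x3 intrinsics, pixels), "rvec" (rotation vector, rad) and "tvec" (3), from world to camera coordinates, as OpenCV has them. Camera axes: x right, y down, z forward; pixel columns grow to the right and rows downward; lengths in m; the calibration is good to about 2 mm. The wrist camera is an equidistant fisheye: a pixel r from the principal point sees the ray r / f radians off the axis. A picture is of the moment at which its call begins.
- env.close_job(): hands the job in; it is judged then, once.
The state is a dict: "time_s": time; "q": joint angles; "qvel": joint speeds; "joint_efforts": joint torques, N m; "position": TCP position; "tool_rot": TCP orientation; "ft_force": force on the tool from outside, world axes, zero at the start; "wrist_torque": the same for the moment, N m; "grip_width": finger opening in m; "gripper_force": force on a finger pad.
Only numpy, scipy, OpenCV 4.12 (cv2) and the standard library are available. Lean on these libraries where they do the work, as an engineer would, in place of code of your own. Each camera call takes 0.05 s, during which the arm holds its last target. There are 200 camera calls.

## Working session

There is one attempt and no reset: what is moved stays moved. The work goes in short steps, Python scripts to look and compute and a tool call to move; the robot and the scene stay as the last step left them, time stands still between calls to the robot, and variables do not carry over. Pictures are saved under pics/ and viewed, at most 10 in all, crops included, and the job is handed in when it is done.

Besides the shell and the picture viewer there is one more tool, called after ">>>" as name(argument=value, ...) on one line, values as JSON. drive_tool: Moves the arm, as the interface text tells. Its arguments: {"type":"object","properties":{"series":{"type":"array"},"newtons":{"type":"number"}},"required":["series"]}

```bash
mkdir -p pics; ls; python3 - <<'E'
from rig import env, viewer
import cv2,numpy as np
s=env.observe(); print(s)
for n in ("top","side"):
    d=viewer.get_image(n); cv2.imwrite(f"pics/{n}0.png",d["img"][:,:,::-1]); np.savez(f"{n}0.npz",**d)
    print(n,d["camera_matrix"].tolist(),d["rvec"],d["tvec"])
E
```

```text
pics
{'time_s': 0.0, 'q': array([-8.70482512e+01,  2.18407638e+01,  7.43853867e+01,  1.46748848e-03,
        8.38562001e+01, -1.23362878e+01]), 'qvel': array([ 0.01777252, -0.08096231, -0.04697745,  0.04614142, -0.08138768,
       -0.05428508]), 'joint_efforts': array([ 2.22814260e-04, -4.48465347e+01, -2.31277549e+01, -2.47488788e-04,
        4.75028952e-03, -3.56401449e-05]), 'position': array([ 0.14500378, -0.53024301,  0.23071016]), 'tool_rot': array([[ 9.64613230e-01,  2.63668949e-01, -4.85814870e-05],
       [ 2.63668744e-01, -9.64612217e-01,  1.43669292e-03],
       [ 3.31949015e-04, -1.39866241e-03, -9.99998967e-01]]), 'ft_force': array([-0.06742685, -0.21826839,  0.19755365]), 'wrist_torque': array([0.07112205, 0.07196695, 0.01890688]), 'gripper_force': 0.0, 'grip_width': 0.08566761819592064}
top [[401.69430008127136, 0.0, 318.8890933236833], [0.0, 401.69430008127136, 196.68593956974317], [0.0, 0.0, 1.0]] [ 2.1618902  -2.12431801  0.18759386] [-0.0309818   0.53334798  1.1081127 ]
side [[497.7498457886096, 0.0, 318.90403422007853], [0.0, 497.7498457886096, 199.31839578205296], [0.0, 0.0, 1.0]] [ 0.62594521 -2.62678781  1.1590368 ] [0.48955567 0.21721119 1.5539298 ]
```

View pics/top0.png

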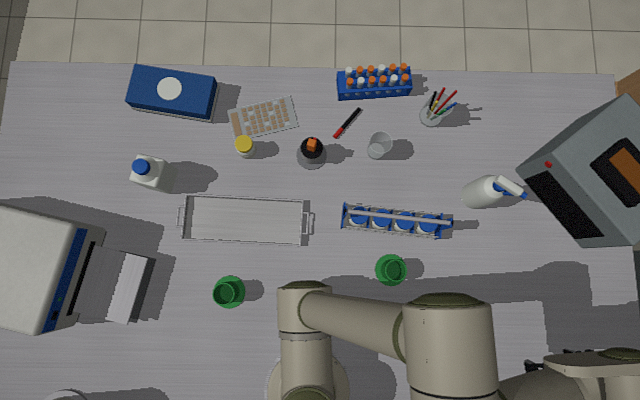

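View pics/side0.png

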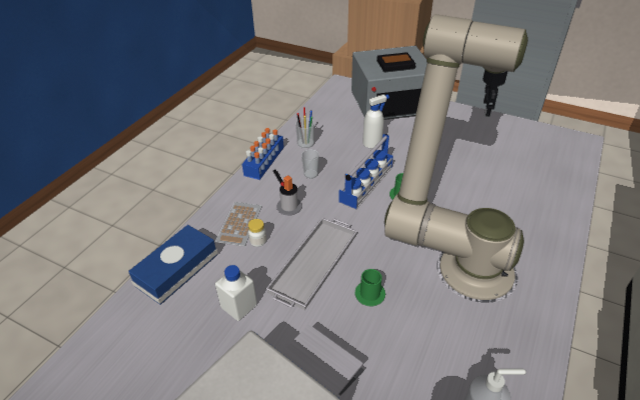

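The top view shows the hook in its grey holder at about (312,148), the carrier from (343,215) to (450,225), and the tray at (180–310, 195–245). The green look-alike holders are at (230,292) and (391,269). Next I'll enlarge the middle.

```bash
cat > h.py <<'E'
import numpy as np, cv2
def P(d,u,v,z=None):
    """pixel -> world, by depth, or on plane z"""
    R=cv2.Rodrigues(d["rvec"])[0]; K=d["camera_matrix"]; t=np.ravel(d["tvec"])
    r=np.linalg.inv(K)@np.array([u,v,1.]); c=-R.T@t; w=R.T@r
    k=d["depth"][int(round(v)),int(round(u))] if z is None else (z-c[2])/w[2]
    return c+k*w
def cloud(d):
    R=cv2.Rodrigues(d["rvec"])[0]; K=d["camera_matrix"]; t=np.ravel(d["tvec"])
    v,u=np.mgrid[:400,:640]; z=d["depth"]
    c=np.stack([(u-K[0,2])/K[0,0]*z,(v-K[1,2])/K[1,1]*z,z],-1)
    w=(c-t)@R; w[z==0]=np.nan
    return w
E
python3 - <<'E'
from h import *
d=dict(np.load("top0.npz")); im=d["img"][:,:,::-1]
cv2.imwrite("pics/crop1.png",cv2.resize(im[120:260,170:470],None,fx=2.66,fy=2.66,interpolation=cv2.INTER_CUBIC))
w=cloud(d)
def box(u0,u1,v0,v1,zl,zh):
    p=w[v0:v1,u0:u1].reshape(-1,3); p=p[(p[:,2]>zl)&(p[:,2]<zh)]; return p
for n,a in dict(grip=(295,330,130,170,.125,.145),guard=(295,330,130,170,.075,.095),carr=(335,460,195,245,.12,.15),tray=(172,320,185,255,.015,.03)).items():
    p=box(*a); c,s,a2=cv2.minAreaRect(p[:,:2].astype(np.float32)); print(n,len(p),c,s,a2,p[:,2].mean(),p.mean(0))
E
```

```text
grip 65 (0.667865514755249, 0.0037524327635765076) (0.0213174931704998, 0.02131497487425804) 71.52448272705078 0.1323550708073105 [0.66737107 0.00361697 0.13235507]
guard 293 (0.6691815257072449, 0.0036863386631011963) (0.06116456538438797, 0.06143759936094284) 47.30042266845703 0.08346858372202641 [0.66522662 0.00355936 0.08346858]
carr 539 (0.47013238072395325, -0.22720399498939514) (0.2863200008869171, 0.025458967313170433) 84.52642822265625 0.13793897667482577 [ 0.46968114 -0.22984366  0.13793898]
tray 802 (0.4676155149936676, 0.199978306889534) (0.38290640711784363, 0.13510103523731232) 88.00524139404297 0.022079847896707316 [0.46852644 0.20352832 0.02207985]
```

View pics/crop1.png

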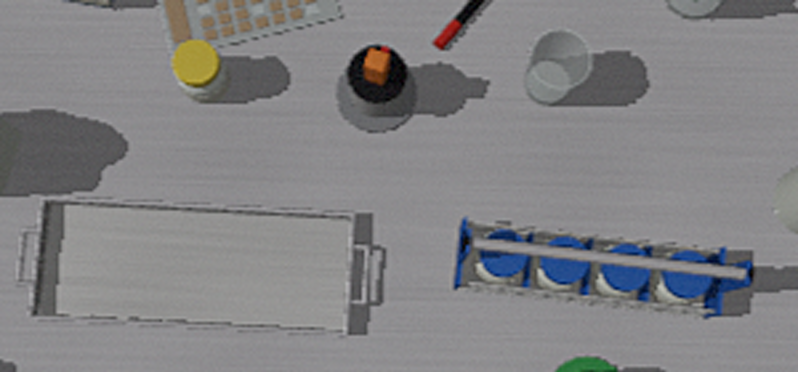

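The crop shows the red mark at (385,50) on the far right side of the guard, so the hook's +x is at a yaw of about −18°. The bar runs from (475,242) to (748,273), and the tray rim corners are near (42,203), (352,213), (350,333) and (35,317). Next I'll fit the bar line and the tray walls.

```bash
cat > m.py <<'E'
import sys
from rig import env
from h import *
def tool(x,y,z,yaw=None):
    """world TCP target (and tool-x yaw, deg) -> shift in tool axes, turn"""
    s=env.observe(); R=s["tool_rot"]; d=R.T@(np.array([x,y,z])-s["position"])
    y0=np.degrees(np.arctan2(R[1,0],R[0,0])); return np.round(d,4), round(y0,2), None if yaw is None else round(y0-yaw,2)
if __name__=="__main__": print(*tool(*map(float,sys.argv[1:])))
E
python3 - <<'E'
from h import *
d=dict(np.load("top0.npz")); s=dict(np.load("side0.npz"))
for n,c,bx in (("top",d,None),("side",s,None)):
    p=cloud(c).reshape(-1,3); p=p[~np.isnan(p[:,0])]
    b=p[(abs(p[:,1]+.23)<.12)&(abs(p[:,0]-.47)<.03)&(p[:,2]>.13)&(p[:,2]<.145)]
    if len(b)>10:
        k=np.polyfit(b[:,1],b[:,0],1); print(n,"bar",len(b),"x at y=-.23:",np.polyval(k,-.23),"slope",np.degrees(np.arctan(k[0])),b[:,2].mean(),np.abs(np.polyval(k,b[:,1])-b[:,0]).max())
    b=p[(abs(p[:,1]+.23)<.2)&(abs(p[:,0]-.47)<.06)&(p[:,2]>.1)&(p[:,2]<.15)]; print(" carrier",cv2.minAreaRect(b[:,:2].astype(np.float32)))
    t=p[(abs(p[:,1]-.2)<.168)&(abs(p[:,0]-.468)<.1)&(p[:,2]>.012)&(p[:,2]<.03)]; print(" tray",cv2.minAreaRect(t[:,:2].astype(np.float32)))
    t=p[(abs(p[:,1]-.2)<.25)&(abs(p[:,0]-.468)<.1)&(p[:,2]>.012)&(p[:,2]<.03)]; print(" tray+h",cv2.minAreaRect(t[:,:2].astype(np.float32)))
    g=p[(abs(p[:,1]-.004)<.04)&(abs(p[:,0]-.668)<.04)&(p[:,2]>.1)]; print(" grip",cv2.minAreaRect(g[:,:2].astype(np.float32)))
S=1/2.66
for n,u,v,z in [("tray1",42,203,.022),("tray2",352,213,.022),("tray3",350,333,.022),("tray4",35,317,.022),("red",385,50,.084),("grip",377,67,.134),("disc",378,73,.084),("bar0",475,242,.14),("bar1",748,273,.14)]:
    print(n,P(d,170+(u+.5)*S-.5,120+(v+.5)*S-.5,z).round(4))
for n,u,v,z in [("green",391,269,.08),("green2",230,290,.08),("beaker",379,143,.09),("spray",490,188,.2),("spare",244,143,.08)]: print(n,P(d,u,v,z).round(3))
E
```

```text
top bar 416 x at y=-.23: 0.4697343446771822 slope 5.59548700220826 0.13771700666020556 0.00688039383986272
 carrier ((0.4691199064254761, -0.22707727551460266), (0.28630226850509644, 0.025743020698428154), 84.895263671875)
 tray ((0.46762603521347046, 0.20028066635131836), (0.33996620774269104, 0.13510103523731232), 88.00524139404297)
 tray+h ((0.47056370973587036, 0.23061949014663696), (0.44603440165519714, 0.15555739402770996), 83.98079681396484)
 grip ((0.6676573157310486, 0.0037123169749975204), (0.02153112180531025, 0.02162652276456356), 72.18256378173828)
side bar 155 x at y=-.23: 0.4663451648513071 slope 5.529712625936434 0.13629318661282905 0.008898906230477288
 carrier ((0.4675416946411133, -0.22432588040828705), (0.29219308495521545, 0.03002994693815708), 84.87562561035156)
 tray ((0.46532708406448364, 0.20039823651313782), (0.33764997124671936, 0.13764695823192596), 88.1943359375)
 tray+h ((0.466946542263031, 0.23092009127140045), (0.4421198070049286, 0.1401088535785675), 87.28834533691406)
 grip ((0.6664000749588013, 0.008815675042569637), (0.023354480043053627, 0.028321200981736183), 76.35531616210938)
tray1 [0.532 0.366 0.022]
tray2 [0.5273 0.0271 0.022 ]
tray3 [0.3966 0.0263 0.022 ]
tray4 [0.4079 0.3648 0.022 ]
red [ 0.6938 -0.0058  0.084 ]
grip [0.66   0.0019 0.134 ]
disc [0.6684 0.0012 0.084 ]
bar0 [ 0.4825 -0.0978  0.14  ]
bar1 [ 0.4568 -0.3659  0.14  ]
green [ 0.334 -0.219  0.08 ]
green2 [0.272 0.212 0.08 ]
beaker [ 0.683 -0.188  0.09 ]
spray [ 0.538 -0.446  0.2  ]
spare [0.678 0.193 0.08 ]
```

```bash
python3 m.py 0.60 0.004 0.26 -18.5
```

```text
[ 0.5798 -0.3954 -0.0286] 15.29 33.79
```

```bash
python3 m.py 0.6675 0.0037 0.20 -18; python3 m.py 0.6675 0.0037 0.22 -18
```

```text
[ 0.6448 -0.3772  0.0314] 15.29 33.29
[ 0.6448 -0.3773  0.0114] 15.29 33.29
```

>>> drive_tool(series=[[[0.02,-0.012,0],1,0.07],[[0.06,-0.035,0],3,0.07],[[0.105,-0.061,0],6,0.06],[[0.15,-0.088,0],9,0.06],[[0.195,-0.114,0],12,0.06],[[0.24,-0.14,0],15,0.06],[[0.285,-0.167,0],18,0.06],[[0.33,-0.193,0],21,0.06],[[0.375,-0.219,0],24,0.06],[[0.42,-0.246,0],26,0.06],[[0.465,-0.272,0],28,0.06],[[0.51,-0.298,0],30,0.06],[[0.55,-0.322,0],31,0.06],[[0.585,-0.342,0],32,0.06],[[0.61,-0.357,0],33,0.06],[[0.63,-0.369,0.005],33.3,0.06],[[0.64,-0.3745,0.01],33.3,0.06],[[0.6448,-0.3772,0.0114],33.3,0.06],[[0.6448,-0.3772,0.0114],33.3,0.06],[[0.6448,-0.3772,0.0114],33.3,0.06]], newtons=50)

```text
time_s: 2.1
position: [0.6671, 0.0024, 0.2203]
tool_rot: [[0.951, -0.31, 0.0], [-0.31, -0.951, -0.0], [0.0, 0.0, -1.0]]
ft_force: [-0.1, -0.0, 0.0]
grip_width: 0.0599
gripper_force: 0.0
```

```bash
python3 m.py 0.6675 0.0037 0.093 -18; python3 - <<'E'
from rig import viewer
import cv2
d=viewer.get_image("wrist"); cv2.imwrite("pics/w1.png",d["img"][:,:,::-1])
E
```

```text
[-1.000e-04 -1.400e-03  1.273e-01] -18.07 -0.07
```

View pics/w1.png

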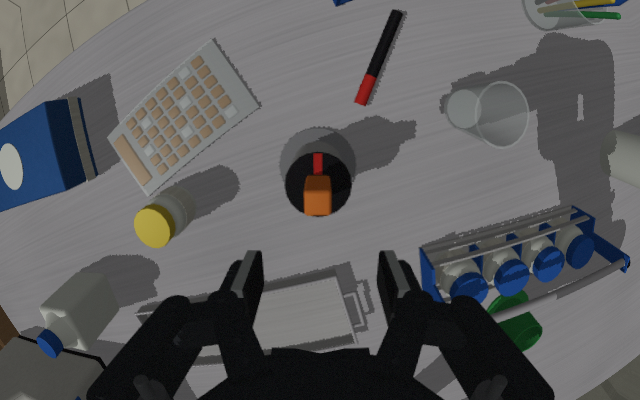

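In the wrist view the grip is at (318,195), square between the fingers, and the red mark points straight along tool +x at (318,162). The alignment is good, so I'll descend and grip.

>>> drive_tool(series=[[[0,-0.001,0.015],0,0.06],[[0,-0.001,0.04],0,0.06],[[0,-0.001,0.07],0,0.06],[[0,-0.001,0.095],0,0.06],[[0,-0.001,0.113],0,0.06],[[0,-0.001,0.123],0,0.06],[[0,-0.001,0.127],0,0.06],[[0,-0.001,0.127],0,0.06],[[0,-0.001,0.127],0,0.04],[[0,-0.001,0.127],0,0.03],[[0,-0.001,0.127],0,0.015],[[0,-0.001,0.127],0,0.015],[[0,-0.001,0.127],0,0.015],[[0,-0.001,0.127],0,0.015],[[0,-0.001,0.127],0,0.015]], newtons=60)

```text
time_s: 3.65
position: [0.6682, 0.0042, 0.0939]
tool_rot: [[0.951, -0.309, 0.002], [-0.309, -0.951, -0.0], [0.002, -0.0, -1.0]]
ft_force: [-1.2, 0.0, 5.8]
grip_width: 0.0216
gripper_force: 59.3
```

```bash
python3 m.py 0.6675 0.0037 0.2 -5.5; python3 -c "
from rig import env; s=env.observe(); print(s['ft_force'],s['wrist_torque'],s['grip_width'],s['gripper_force'])"
```

```text
[-0.0004  0.0007 -0.1061] -18.01 -12.51
[-1.16014823  0.03425981  5.7593639 ] [-0.01248062  0.13698507  0.06539584] 0.021572172537907813 59.3257337808609
```

>>> drive_tool(series=[[[0,0,-0.01],0,0.015],[[0,0,-0.035],0,0.015],[[0,0,-0.065],0,0.015],[[0,0,-0.092],0,0.015],[[0,0,-0.107],0,0.015],[[-0.015,0.0065,-0.11],-1,0.015],[[-0.05,0.022,-0.11],-2,0.015],[[-0.09,0.04,-0.11],-4,0.015],[[-0.13,0.057,-0.11],-6,0.015],[[-0.17,0.074,-0.11],-8,0.015],[[-0.205,0.09,-0.11],-10,0.015],[[-0.224,0.105,-0.11],-11,0.015],[[-0.222,0.135,-0.11],-12,0.015],[[-0.214,0.17,-0.11],-12.5,0.015],[[-0.205,0.205,-0.11],-12.5,0.015],[[-0.195,0.235,-0.11],-12.5,0.015],[[-0.191,0.247,-0.11],-12.5,0.015],[[-0.19,0.249,-0.11],-12.5,0.015],[[-0.19,0.249,-0.11],-12.5,0.015],[[-0.19,0.249,-0.11],-12.5,0.015]])

```text
time_s: 5.65
position: [0.4101, -0.1725, 0.203]
tool_rot: [[0.995, -0.095, -0.0], [-0.095, -0.995, 0.0], [-0.0, -0.0, -1.0]]
ft_force: [0.3, 0.1, -0.7]
grip_width: 0.0214
gripper_force: 58.9
```

```bash
python3 - <<'E'
from h import *; from rig import env,viewer
s=env.observe(); print(s["position"].round(4),s["ft_force"],s["wrist_torque"],s["grip_width"])
d=viewer.get_image("wrist"); cv2.imwrite("pics/w2.png",d["img"][:,:,::-1])
d=viewer.get_image("side"); cv2.imwrite("pics/s2.png",cv2.resize(d["img"][100:250,300:460,::-1],None,fx=4,fy=4,interpolation=cv2.INTER_CUBIC)); np.savez("s2.npz",**d)
E
python3 m.py 0.4245 -0.1744 0.177 -5.5
```

```text
[ 0.4101 -0.1725  0.203 ] [ 0.29241237  0.13878973 -0.73091898] [-0.00545201 -0.00302859  0.01141522] 0.021417062646229463
[0.0144 0.0003 0.026 ] -5.43 0.07
```

View pics/s2.png

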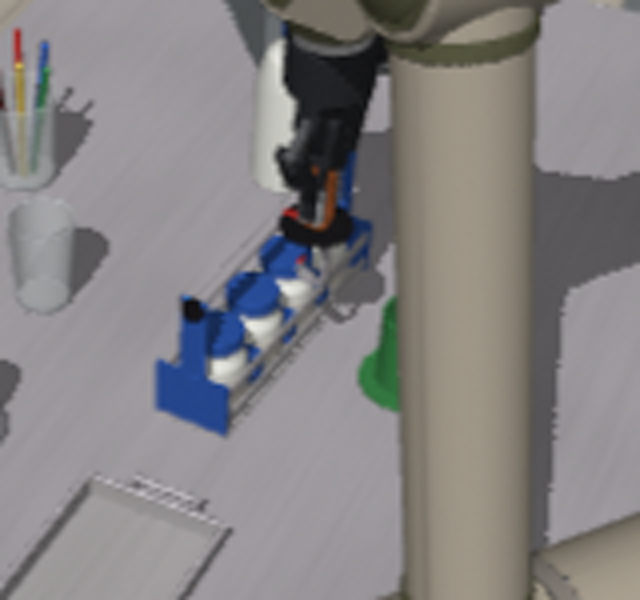

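View pics/w2.png

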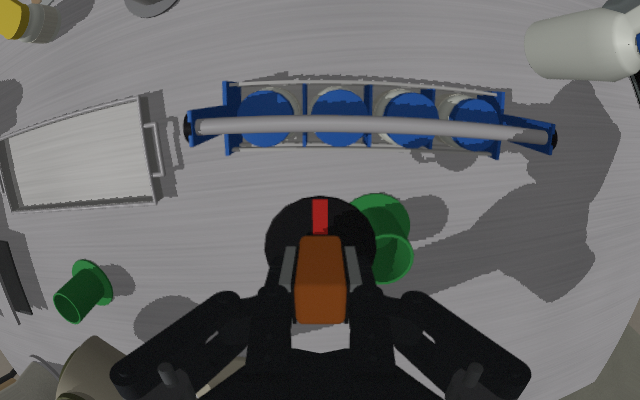

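The side crop shows the hook beside the carrier on the robot side, clear of everything. The wrist view shows the bar axis running from (195,127) through (370,127) to (550,134), and the guard's red mark at (320,217). Next I'll ray-cast these points.

```bash
python3 - <<'E'
from h import *; from rig import env,viewer
d=viewer.get_image("wrist"); K=d["camera_matrix"]; R=cv2.Rodrigues(d["rvec"])[0]; c=-R.T@np.ravel(d["tvec"])
def F(u,v,z):
    a=np.array([u-K[0,2],v-K[1,2]]); r=np.hypot(*a); th=r/K[0,0]; ray=np.r_[np.sin(th)*a/r,np.cos(th)]; w=R.T@ray
    return (c+(z-c[2])/w[2]*w)
b=np.array([F(u,v,.134) for u,v in [(195,127),(270,125),(370,127),(450,129),(550,134)]]); print(b.round(4))
k=np.polyfit(b[:,1],b[:,0],1); print(k,np.degrees(np.arctan(k[0])),np.polyval(k,[-.1792,-.229]))
p=env.observe()["position"]; print(p, "red",F(320,217,p[2]-.0139+.004))
print("disc L,R,top",[F(u,v,p[2]-.0139+.002).round(4) for u,v in [(265,245),(375,245),(320,196)]])
E
python3 m.py 0.4245 -0.1744 0.177 -5.5
```

```text
[[ 0.4847 -0.0897  0.134 ]
 [ 0.4784 -0.1448  0.134 ]
 [ 0.4706 -0.2129  0.134 ]
 [ 0.4661 -0.2724  0.134 ]
 [ 0.4607 -0.3706  0.134 ]]
[0.08602226 0.49085434] 4.916609188009375 [0.47543915 0.47115524]
[ 0.41021916 -0.17282908  0.20299999] red [ 0.43207753 -0.17475732  0.19309999]
disc L,R,top [array([ 0.4169, -0.142 ,  0.1911]), array([ 0.411 , -0.2041,  0.1911]), array([ 0.4432, -0.1758,  0.1911])]
[0.0144 0.0002 0.026 ] -5.44 0.06
```

>>> drive_tool(series=[[[0,0,0.01],0,0.015],[[0,0,0.022],0,0.015],[[0.004,0,0.026],0,0.015],[[0.015,0,0.026],0,0.015],[[0.03,0,0.026],0,0.015],[[0.04,0,0.026],0,0.015],[[0.048,0,0.026],0,0.015],[[0.055,0.001,0.026],0,0.015],[[0.06,0.001,0.026],0,0.015],[[0.0645,0.001,0.026],0,0.015],[[0.0655,0.001,0.026],0,0.015],[[0.0655,0.001,0.026],0,0.015]])

```text
time_s: 7.0
position: [0.4752, -0.181, 0.1769]
tool_rot: [[0.995, -0.096, -0.0], [-0.096, -0.995, 0.0], [-0.0, -0.0, -1.0]]
ft_force: [-0.4, 0.1, -0.8]
grip_width: 0.0217
gripper_force: 58.9
```

>>> drive_tool(series=[[[0,0,-0.005],0,0.015],[[0,0,-0.01],0,0.015],[[0,0,-0.014],0,0.015],[[0,0,-0.016],0,0.015],[[0,0,-0.017],0,0.015],[[0,0,-0.017],0,0.015]])

```text
time_s: 7.6
position: [0.4752, -0.181, 0.194]
tool_rot: [[0.995, -0.096, 0.0], [-0.096, -0.995, -0.0], [0.0, 0.0, -1.0]]
ft_force: [-0.1, 0.2, -0.9]
grip_width: 0.021
gripper_force: 58.9
```

```bash
python3 - <<'E'
from h import *; from rig import env,viewer
d=viewer.get_image("wrist"); cv2.imwrite("pics/w3.png",d["img"][:,:,::-1])
s=env.observe(); print(s["position"].round(4),s["ft_force"],s["wrist_torque"],s["grip_width"])
E
```

```text
[ 0.4752 -0.181   0.1939] [-0.3119026  -0.80754781 -0.73966394] [0.06024773 0.05501671 0.0017501 ] 0.021217948978200386
```

View pics/w3.png

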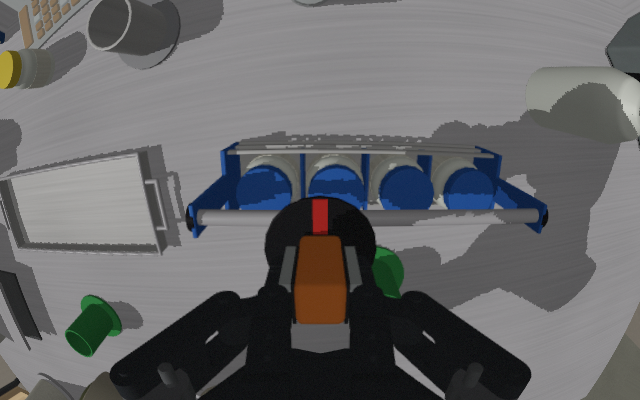

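The wrist view shows the bar at row 217 passing under the guard near its +x side, with the bar axis level and the throat around it. I'll start a small trial lift.

```bash
cat > f.py <<'E'
from rig import env,viewer
import numpy as np, cv2, sys
n=int(sys.argv[1]); F=[];T=[]
for i in range(n):
    d=viewer.get_image("wrist"); s=env.observe(); F.append(s["ft_force"]); T.append(s["wrist_torque"])
F=np.array(F);T=np.array(T); print(s["time_s"],s["position"].round(4),"F",F.mean(0).round(2),F.std(0).round(2),"T",T.mean(0).round(3))
np.savez(sys.argv[2],**d) if len(sys.argv)>2 else 0
E
python3 f.py 8 base.npz
```

```text
8.05 [ 0.4753 -0.1811  0.1939] F [-0.12  0.09 -1.37] [0.27 0.53 0.33] T [ 0.001  0.003 -0.018]
```

>>> drive_tool(series=[[[0,0,-0.003],0,0.015],[[0,0,-0.005],0,0.015],[[0,0,-0.006],0,0.015],[[0,0,-0.007],0,0.015],[[0,0,-0.007],0,0.015],[[0,0,-0.007],0,0.015]])

```text
time_s: 8.65
position: [0.4752, -0.181, 0.2007]
tool_rot: [[0.995, -0.096, -0.0], [-0.096, -0.995, 0.0], [-0.0, -0.0, -1.0]]
ft_force: [-0.1, -1.9, -4.2]
grip_width: 0.0213
gripper_force: 58.7
```

```bash
python3 f.py 6
```

```text
8.95 [ 0.4752 -0.1811  0.2009] F [-0.56 -0.85 -4.76] [0.79 0.4  0.52] T [-0.237  0.029 -0.009]
```

>>> drive_tool(series=[[[0,0,-0.001],0,0.015],[[0,0,-0.002],0,0.015],[[0,0,-0.002],0,0.015]])

```text
time_s: 9.25
position: [0.4753, -0.181, 0.2031]
tool_rot: [[0.995, -0.096, 0.0], [-0.096, -0.995, -0.0], [0.0, 0.0, -1.0]]
ft_force: [-0.5, -0.9, -4.8]
grip_width: 0.0211
gripper_force: 58.8
```

```bash
python3 f.py 10 a.npz; python3 - <<'E'
import numpy as np,cv2
a=np.load("base.npz")["img"][100:260,160:600,::-1]; b=np.load("a.npz")["img"][100:260,160:600,::-1]
cv2.imwrite("pics/ab.png",cv2.resize(np.vstack([a,b]),None,fx=1.8,fy=1.8,interpolation=cv2.INTER_CUBIC))
E
```

```text
9.75 [ 0.4753 -0.181   0.2029] F [ 0.04 -0.09 -4.53] [0.55 0.82 0.59] T [-0.038 -0.016 -0.003]
```

>>> drive_tool(series=[[[0,0,0.002],0,0.015],[[0,0,0.005],0,0.015],[[0,0,0.007],0,0.015],[[0,0.01,0.007],0,0.015],[[0,0.03,0.007],0,0.015],[[0,0.05,0.007],0,0.015],[[0,0.07,0.007],0,0.015],[[0,0.09,0.007],0,0.015],[[0,0.1,0.007],0,0.015],[[0,0.1,0.007],0,0.015],[[0,0.1,0.004],0,0.015],[[0,0.1,0.002],0,0.015],[[0,0.1,0.001],0,0.015],[[0,0.1,0],0,0.015],[[0,0.1,0],0,0.015]])

```text
time_s: 11.25
position: [0.4657, -0.2802, 0.2028]
tool_rot: [[0.995, -0.096, -0.0], [-0.096, -0.995, 0.0], [-0.0, -0.0, -1.0]]
ft_force: [-0.1, -0.3, -6.3]
grip_width: 0.0213
gripper_force: 58.9
```

```bash
python3 f.py 12 b.npz
```

```text
11.85 [ 0.4657 -0.2806  0.2029] F [ 0.08  0.09 -6.72] [0.24 0.54 0.34] T [ 0.039 -0.005 -0.002]
```

```bash
cat > tilt.py <<'E'
import numpy as np, cv2, sys
def tilt(f):
    d=np.load(f); K=d["camera_matrix"]; R=cv2.Rodrigues(d["rvec"])[0]; t=np.ravel(d["tvec"])
    v,u=np.mgrid[:400,:640]; a=np.stack([u-K[0,2],v-K[1,2]],-1); r=np.hypot(a[...,0],a[...,1])+1e-9; th=r/K[0,0]
    z=d["depth"]; c=np.stack([a[...,0]/r*np.tan(th)*z,a[...,1]/r*np.tan(th)*z,z],-1)
    w=((c-t)@R)[(z>0)&(th<1.3)]
    m=(abs(w[:,0]-(.4909+.09*w[:,1]))<.008)&(w[:,2]>.125)&(w[:,2]<.17)&(w[:,1]>-.36)&(w[:,1]<-.10)
    q=w[m]; b=[q[abs(q[:,1]-y)<.01] for y in np.arange(-.35,-.1,.02)]
    b=np.array([[x[:,1].mean(),np.percentile(x[:,2],80)] for x in b if len(x)>8])
    k=np.polyfit(b[:,0]+.23,b[:,1],1); return len(q),"slope deg",np.degrees(k[0]).round(2),"z mid",k[1].round(4),"resid",np.abs(np.polyval(k,b[:,0]+.23)-b[:,1]).max().round(4),len(b)
for f in sys.argv[1:]: print(f,*tilt(f))
E
python3 tilt.py base.npz a.npz b.npz
```

```text
base.npz 3733 slope deg -0.04 z mid 0.1398 resid 0.0002 11
a.npz 3419 slope deg 1.04 z mid 0.1424 resid 0.0003 11
b.npz 3540 slope deg -0.97 z mid 0.1422 resid 0.0002 11
```

>>> drive_tool(series=[[[0,0,0.003],0,0.015],[[0,0,0.006],0,0.015],[[0,0,0.007],0,0.015],[[0,-0.004,0.007],0,0.015],[[0,-0.012,0.007],0,0.015],[[0,-0.0155,0.007],0,0.015],[[0,-0.0155,0.005],0,0.015],[[0,-0.0155,0.003],0,0.015],[[0,-0.0155,0.001],0,0.015],[[0,-0.0155,-0.001],0,0.015],[[0,-0.0155,-0.001],0,0.015],[[0,-0.0155,-0.001],0,0.015]])

```text
time_s: 13.05
position: [0.467, -0.2652, 0.2037]
tool_rot: [[0.995, -0.096, -0.0], [-0.096, -0.995, 0.0], [-0.0, -0.0, -1.0]]
ft_force: [-0.1, -0.0, -7.3]
grip_width: 0.0214
gripper_force: 58.9
```

```bash
python3 f.py 6 c.npz; python3 tilt.py c.npz
```

```text
13.35 [ 0.4671 -0.2651  0.2038] F [ 0.25  0.05 -7.09] [0.39 0.35 0.62] T [ 0.006  0.017 -0.02 ]
c.npz 3797 slope deg -1.26 z mid 0.1432 resid 0.0005 11
```

>>> drive_tool(series=[[[0,0,0.003],0,0.015],[[0,0,0.006],0,0.015],[[0,0,0.008],0,0.015],[[0,-0.002,0.008],0,0.015],[[0,-0.004,0.008],0,0.015],[[0,-0.004,0.006],0,0.015],[[0,-0.004,0.004],0,0.015],[[0,-0.004,0.002],0,0.015],[[0,-0.004,0],0,0.015],[[0,-0.004,-0.001],0,0.015],[[0,-0.004,-0.001],0,0.015],[[0,-0.004,-0.001],0,0.015]])

```text
time_s: 14.55
position: [0.4675, -0.2611, 0.2048]
tool_rot: [[0.995, -0.096, -0.0], [-0.096, -0.995, 0.0], [-0.0, -0.0, -1.0]]
ft_force: [-0.0, 0.2, -7.5]
grip_width: 0.0211
gripper_force: 59.0
```

```bash
python3 f.py 4 d.npz; python3 tilt.py d.npz
```

```text
14.75 [ 0.4675 -0.2611  0.2048] F [ 0.22 -0.11 -7.14] [0.43 0.39 0.37] T [-0.017  0.012  0.014]
d.npz 3807 slope deg -0.03 z mid 0.145 resid 0.0001 11
```

The carrier comes up level at about 31 mm toward −y from the middle: the slope is −0.03° with both ends off the bench. Next I'll lift it smoothly to carrying height.

>>> drive_tool(series=[[[0,0,-0.0005],0,0.015],[[0,0,-0.002],0,0.015],[[0,0,-0.0045],0,0.015],[[0,0,-0.008],0,0.015],[[0,0,-0.012],0,0.015],[[0,0,-0.0165],0,0.015],[[0,0,-0.021],0,0.015],[[0,0,-0.0255],0,0.015],[[0,0,-0.03],0,0.015],[[0,0,-0.0345],0,0.015],[[0,0,-0.0385],0,0.015],[[0,0,-0.042],0,0.015],[[0,0,-0.0445],0,0.015],[[0,0,-0.046],0,0.015],[[0,0,-0.0465],0,0.015],[[0,0,-0.0465],0,0.015]])

```text
time_s: 16.35
position: [0.4675, -0.2612, 0.2513]
tool_rot: [[0.995, -0.096, -0.0], [-0.096, -0.995, 0.0], [-0.0, -0.0, -1.0]]
ft_force: [0.7, 0.1, -7.0]
grip_width: 0.0217
gripper_force: 59.0
```

```bash
sed -i 's/<.17)&(w/<.22)\&(w/' tilt.py; python3 f.py 3 e.npz; python3 tilt.py e.npz; python3 m.py 0.466 0.168 0.2515 -2; python3 -c "
import numpy as np
t=np.arange(1,61)/60; s=10*t**3-15*t**4+6*t**5; print((s*427).round(0).astype(int).tolist())"
```

```text
16.5 [ 0.4675 -0.2611  0.2513] F [ 0.35  0.42 -6.7 ] [0.48 0.65 0.28] T [-0.01  -0.003 -0.042]
e.npz 7036 slope deg 2.57 z mid 0.1826 resid 0.0455 13
[-4.27e-02 -4.27e-01 -1.00e-04] -5.51 -3.51
[0, 0, 0, 1, 2, 4, 6, 8, 11, 15, 20, 25, 31, 37, 44, 52, 61, 70, 79, 90, 100, 112, 123, 136, 148, 161, 174, 187, 200, 214, 227, 240, 253, 266, 279, 291, 304, 315, 327, 337, 348, 357, 366, 375, 383, 390, 396, 402, 407, 412, 416, 419, 421, 423, 425, 426, 427, 427, 427, 427]
```

```bash
sed -i 's/w\[:,2\]>.125/w[:,2]>.175/;s/<.22)/<.2)/' tilt.py; python3 tilt.py e.npz
```

```text
e.npz 3818 slope deg 0.03 z mid 0.1915 resid 0.0001 11
```

It's level (0.03°) at 52 mm clearance. I'll carry it along with a smooth profile.

>>> drive_tool(series=[[[0,-0.0005,0],0,0.015],[[-0.0001,-0.001,0],0,0.015],[[-0.0002,-0.002,0],0,0.015],[[-0.0004,-0.004,0],0,0.015],[[-0.0006,-0.006,0],0,0.015],[[-0.0008,-0.008,0],0,0.015],[[-0.0011,-0.011,0],0,0.015],[[-0.0015,-0.015,0],0,0.015],[[-0.002,-0.02,0],0,0.015],[[-0.0025,-0.025,0],0,0.015],[[-0.0031,-0.031,0],0,0.015],[[-0.0037,-0.037,0],0,0.015],[[-0.0044,-0.044,0],0,0.015],[[-0.0052,-0.052,0],0,0.015],[[-0.0061,-0.061,0],0,0.015],[[-0.007,-0.07,0],0,0.015],[[-0.0079,-0.079,0],0,0.015],[[-0.009,-0.09,0],0,0.015],[[-0.01,-0.1,0],0,0.015],[[-0.0112,-0.112,0],0,0.015]])

```text
time_s: 18.5
position: [0.4671, -0.1478, 0.2514]
tool_rot: [[0.995, -0.096, 0.0], [-0.096, -0.995, -0.0], [0.0, 0.0, -1.0]]
ft_force: [0.1, -0.1, -6.8]
grip_width: 0.0212
gripper_force: 58.9
```

>>> drive_tool(series=[[[-0.0011,-0.011,0],0,0.015],[[-0.0024,-0.024,0],0,0.015],[[-0.0036,-0.036,0],0,0.015],[[-0.0049,-0.049,0],0,0.015],[[-0.0062,-0.062,0],0,0.015],[[-0.0075,-0.075,0],0,0.015],[[-0.0088,-0.088,0],0,0.015],[[-0.0102,-0.102,0],0,0.015],[[-0.0115,-0.115,0],0,0.015],[[-0.0128,-0.128,0],0,0.015],[[-0.0141,-0.141,0],0,0.015],[[-0.0154,-0.154,0],0,0.015],[[-0.0167,-0.167,0],0,0.015],[[-0.0179,-0.179,0],0,0.015],[[-0.0192,-0.192,0],0,0.015],[[-0.0203,-0.203,0],0,0.015],[[-0.0215,-0.215,0],0,0.015],[[-0.0225,-0.225,0],0,0.015],[[-0.0236,-0.236,0],0,0.015],[[-0.0245,-0.245,0],0,0.015]])

```text
time_s: 20.5
position: [0.4663, 0.0985, 0.2514]
tool_rot: [[0.995, -0.096, -0.0], [-0.096, -0.995, 0.0], [-0.0, -0.0, -1.0]]
ft_force: [0.6, 0.8, -6.9]
grip_width: 0.0215
gripper_force: 58.9
```

>>> drive_tool(series=[[[-0.0009,-0.009,0],-0.1,0.015],[[-0.0018,-0.018,0],-0.3,0.015],[[-0.0026,-0.026,0],-0.5,0.015],[[-0.0033,-0.033,0],-0.7,0.015],[[-0.0039,-0.039,0],-0.9,0.015],[[-0.0045,-0.045,0],-1.1,0.015],[[-0.005,-0.05,0],-1.3,0.015],[[-0.0055,-0.055,0],-1.5,0.015],[[-0.0059,-0.059,0],-1.7,0.015],[[-0.0062,-0.062,0],-1.9,0.015],[[-0.0064,-0.064,0],-2.1,0.015],[[-0.0066,-0.066,0],-2.3,0.015],[[-0.0068,-0.068,0],-2.5,0.015],[[-0.0069,-0.069,0],-2.7,0.015],[[-0.007,-0.07,0],-2.9,0.015],[[-0.007,-0.07,0],-3.1,0.015],[[-0.007,-0.07,0],-3.3,0.015],[[-0.007,-0.07,0],-3.4,0.015],[[-0.007,-0.07,0],-3.5,0.015],[[-0.007,-0.07,0],-3.5,0.015]])

```text
time_s: 22.5
position: [0.4661, 0.1679, 0.2514]
tool_rot: [[0.999, -0.035, 0.0], [-0.035, -0.999, 0.0], [0.0, -0.0, -1.0]]
ft_force: [-0.2, -0.7, -6.3]
grip_width: 0.021
gripper_force: 58.9
```

```bash
python3 f.py 2 g.npz; python3 - <<'E'
import numpy as np,cv2
d=np.load("g.npz"); cv2.imwrite("pics/g.png",d["img"][:,:,::-1])
E
```

```text
22.6 [0.4661 0.1679 0.2514] F [ 0.11 -0.23 -6.96] [0.77 0.38 0.49] T [-0.007 -0.028  0.008]
```

View pics/g.png

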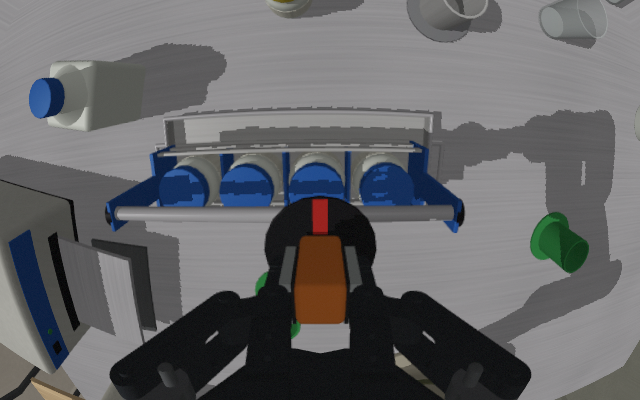

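The wrist view shows the carrier hanging level over the tray, with the bar from (115,213) to (455,213). The tray's far rim corners are at (167,117) and (438,113).

```bash
python3 - <<'E'
from h import *
d=np.load("g.npz"); K=d["camera_matrix"]; R=cv2.Rodrigues(d["rvec"])[0]; t=np.ravel(d["tvec"]); c=-R.T@t
def F(u,v,z):
    a=np.array([u-K[0,2],v-K[1,2]]); r=np.hypot(*a); th=r/K[0,0]; w=R.T@np.r_[np.sin(th)*a/r,np.cos(th)]
    return (c+(z-c[2])/w[2]*w).round(4)
print("bar",F(115,213,.1855),F(455,213,.1855),"tray far corners",F(167,117,.022),F(438,113,.022))
v,u=np.mgrid[:400,:640]; a=np.stack([u-K[0,2],v-K[1,2]],-1); r=np.hypot(a[...,0],a[...,1])+1e-9; th=r/K[0,0]; z=d["depth"]
w=((np.stack([a[...,0]/r*np.tan(th)*z,a[...,1]/r*np.tan(th)*z,z],-1)-t)@R)[(z>0)&(th<1.3)]
q=w[(abs(w[:,0]-.467)<.025)&(w[:,2]>.18)&(w[:,2]<.2)&(w[:,1]>.08)&(w[:,1]<.32)]
for k0 in (0,2):
    k=np.polyfit(q[:,1],q[:,k0],1); print("xz"[k0//2],np.degrees(np.arctan(k[0])),np.polyval(k,.199),len(q))
e=w[(abs(w[:,0]-.467)<.06)&(w[:,2]>.15)&(w[:,2]<.2)]; print("y ext",np.percentile(e[:,1],[.5,99.5]))
tr=w[(w[:,0]>.5)&(w[:,0]<.56)&(w[:,2]>.015)&(w[:,2]<.03)]; print("far wall",tr[:,0].max(),np.percentile(tr[:,1],[1,99]),np.polyfit(tr[:,1],tr[:,0],1))
E
```

```text
bar [0.4722 0.343  0.1855] [0.4635 0.0632 0.1855] tray far corners [0.5408 0.3627 0.022 ] [0.53   0.0184 0.022 ]
x 1.5969149293962193 0.47023131089919723 3474
z -0.007220498333515079 0.1900604964128436 3474
y ext [0.06131146 0.60437056]
far wall 0.5598775906274571 [0.02593702 0.41684362] [0.01471987 0.5264595 ]
```

>>> drive_tool(series=[[[0,0,0.0005],0,0.015],[[0,0.0005,0.002],0,0.015],[[0,0.001,0.0045],0,0.015],[[0,0.0015,0.0075],0,0.015],[[0,0.002,0.011],0,0.015],[[0,0.0025,0.015],0,0.015],[[0,0.003,0.019],0,0.015],[[0,0.003,0.023],0,0.015],[[0,0.003,0.027],0,0.015],[[0,0.003,0.031],0,0.015],[[0,0.003,0.0345],0,0.015],[[0,0.003,0.0375],0,0.015],[[0,0.003,0.04],0,0.015],[[0,0.003,0.042],0,0.015],[[0,0.003,0.0435],0,0.015],[[0,0.003,0.045],0,0.015],[[0,0.003,0.046],0,0.015],[[0,0.003,0.0465],0,0.015],[[0,0.003,0.0465],0,0.015]])

```text
time_s: 24.5
position: [0.466, 0.1649, 0.2049]
tool_rot: [[0.999, -0.035, -0.0], [-0.035, -0.999, -0.0], [-0.0, 0.0, -1.0]]
ft_force: [0.6, -0.4, -7.2]
grip_width: 0.0212
gripper_force: 58.9
```

>>> drive_tool(series=[[[0,0,0.0005],0,0.015],[[0,0,0.001],0,0.015],[[0,0,0.0015],0,0.015],[[0,0,0.002],0,0.015],[[0,0,0.0025],0,0.015],[[0,0,0.003],0,0.015],[[0,0,0.004],0,0.015],[[0,0,0.0055],0,0.015],[[0,0,0.007],0,0.015],[[0,0,0.0085],0,0.015],[[0,0,0.0085],0,0.015]])

```text
time_s: 25.6
position: [0.4659, 0.1649, 0.1962]
tool_rot: [[0.999, -0.035, -0.0], [-0.035, -0.999, -0.0], [-0.0, 0.0, -1.0]]
ft_force: [-0.5, 0.6, -0.9]
grip_width: 0.0211
gripper_force: 59.5
```

```bash
python3 f.py 5 i.npz; sed -i 's/w\[:,2\]>.175/w[:,2]>.13/;s/<.2)/<.17)/;s/.4909+.09\*w\[:,1\]/.4625+.03*w[:,1]/;s/>-.36/>.08/;s/<-.10/<.32/;s/np.arange(-.35,-.1,.02)/np.arange(.09,.32,.02)/;s/+.23/-.2/g' tilt.py; python3 tilt.py i.npz
```

```text
25.85 [0.466  0.1649 0.1965] F [-0.18  0.28 -0.77] [0.4  0.53 0.4 ] T [-0.019 -0.016  0.002]
i.npz 3503 slope deg -0.04 z mid 0.1427 resid 0.0007 10
```

>>> drive_tool(series=[[[0,0,0.003],0,0.015],[[0,0,0.007],0,0.015],[[0,0,0.012],0,0.015],[[0,0,0.016],0,0.015],[[0,0,0.0175],0,0.015],[[0,0,0.0175],0,0.015],[[-0.003,0,0.0175],0,0.015],[[-0.008,0,0.0175],0,0.015],[[-0.015,0,0.0175],0,0.015],[[-0.023,0,0.0175],0,0.015],[[-0.032,0,0.0175],0,0.015],[[-0.044,0,0.0175],0,0.015],[[-0.056,0,0.0175],0,0.015],[[-0.062,0,0.0175],0,0.015],[[-0.062,0,0.0175],0,0.015]])

```text
time_s: 27.35
position: [0.4032, 0.1673, 0.1791]
tool_rot: [[0.999, -0.035, 0.0], [-0.035, -0.999, 0.0], [0.0, -0.0, -1.0]]
ft_force: [-0.1, -0.3, -0.7]
grip_width: 0.0214
gripper_force: 59.5
```

```bash
python3 f.py 1 j.npz; python3 tilt.py j.npz; python3 m.py 0.404 0.167 0.23 -2;  python3 m.py 0.42 -0.01 0.23 -18; python3 m.py 0.6682 0.0042 0.23 -18
```

```text
27.4 [0.4038 0.1672 0.1792] F [ 0.37  0.65 -1.08] [0. 0. 0.] T [-0.026 -0.006  0.011]
j.npz 6775 slope deg -0.05 z mid 0.1429 resid 0.0001 12
[ 0.0002  0.0002 -0.0508] -2.0 -0.0
[ 0.0224  0.1765 -0.0508] -2.0 16.0
[ 0.2699  0.1537 -0.0507] -2.0 16.0
```

>>> drive_tool(series=[[[0,0,-0.01],0,0.015],[[0,0,-0.03],0,0.015],[[0,0.005,-0.045],0,0.015],[[0,0.02,-0.05],1,0.015],[[0.002,0.045,-0.05],2,0.015],[[0.005,0.075,-0.05],4,0.015],[[0.008,0.105,-0.05],6,0.015],[[0.012,0.135,-0.05],8,0.015],[[0.02,0.16,-0.05],10,0.015],[[0.035,0.173,-0.05],12,0.015],[[0.06,0.174,-0.05],14,0.015],[[0.095,0.17,-0.05],16,0.015],[[0.13,0.167,-0.05],16,0.015],[[0.165,0.163,-0.05],16,0.015],[[0.2,0.16,-0.05],16,0.015],[[0.23,0.157,-0.05],16,0.015],[[0.255,0.155,-0.05],16,0.015],[[0.266,0.1541,-0.05],16,0.015],[[0.2699,0.1537,-0.05],16,0.015],[[0.2699,0.1537,-0.05],16,0.015]])

```text
time_s: 29.4
position: [0.6685, 0.0039, 0.2289]
tool_rot: [[0.951, -0.309, -0.0], [-0.309, -0.951, 0.0], [-0.0, 0.0, -1.0]]
ft_force: [-0.1, -0.0, -1.4]
grip_width: 0.0209
gripper_force: 59.8
```

```bash
python3 f.py 1; python3 m.py 0.6682 0.0042 0.0945 -18; python3 - <<'E'
from h import *; from rig import viewer
for n in ("top",):
    d=viewer.get_image(n); w=cloud(d); np.savez("top2.npz",**d)
    p=w.reshape(-1,3); b=p[(abs(p[:,1]-.0042)<.08)&(abs(p[:,0]-.668)<.08)]
    r=b[(b[:,2]>.07)&(b[:,2]<.09)]; print(len(r),cv2.minEnclosingCircle(r[:,:2].astype(np.float32)))
    f=b[(b[:,2]>.003)&(b[:,2]<.02)]; print(len(f),cv2.minEnclosingCircle(f[:,:2].astype(np.float32)))
cv2.imwrite("pics/top2.png",cv2.resize(d["img"][100:270,150:400,::-1],None,fx=3,fy=3,interpolation=cv2.INTER_CUBIC))
E
```

```text
29.45 [0.6681 0.004  0.2291] F [-0.25 -0.06 -1.15] [0. 0. 0.] T [ 0.     0.012 -0.031]
[ 0.     -0.0003  0.1346] -18.02 -0.02
0 ((0.0, 0.0), 0.0)
48 ((0.6658222675323486, -0.05943325161933899), 0.07915599644184113)
```

View pics/top2.png

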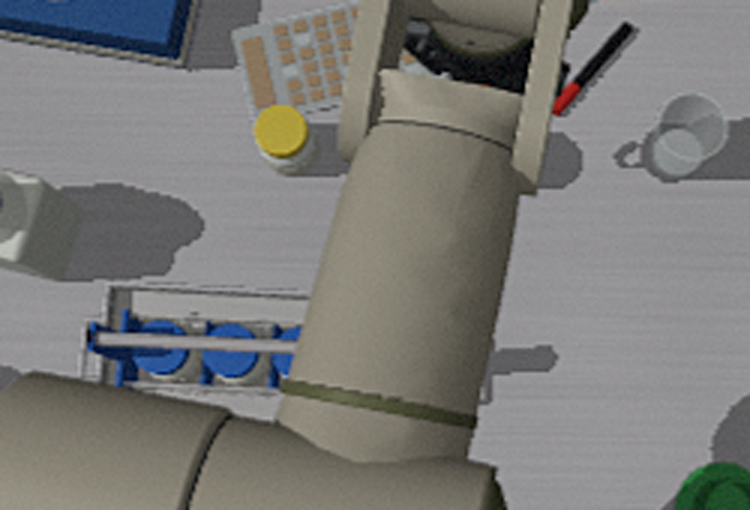

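The top view shows the carrier's left half inside the tray at (90–300, 290–390); the arm hides the holder. I'll lower the hook back at the exact pose I took it from.

>>> drive_tool(series=[[[0,0,0.01],0,0.015],[[0,0,0.03],0,0.015],[[0,0,0.05],0,0.015],[[0,0,0.068],0,0.015],[[0,0,0.085],0,0.015],[[0,0,0.1],0,0.015],[[0,0,0.113],0,0.015],[[0,0,0.122],0,0.015],[[0,0,0.128],0,0.015],[[0,0,0.131],0,0.015],[[0,0,0.131],0,0.015]])

```text
time_s: 30.6
position: [0.6684, 0.004, 0.0979]
tool_rot: [[0.951, -0.309, 0.0], [-0.309, -0.951, -0.0], [0.0, 0.0, -1.0]]
ft_force: [0.5, 0.4, -2.0]
grip_width: 0.0213
gripper_force: 59.8
```

>>> drive_tool(series=[[[0,0,0.001],0,0.015],[[0,0,0.002],0,0.015],[[0,0,0.003],0,0.015],[[0,0,0.0035],0,0.015],[[0,0,0.0035],0,0.015],[[0,0,0.0035],0,0.015]])

```text
time_s: 31.2
position: [0.6683, 0.0041, 0.0945]
tool_rot: [[0.951, -0.309, 0.0], [-0.309, -0.951, 0.0], [0.0, -0.0, -1.0]]
ft_force: [-0.1, 0.6, -1.6]
grip_width: 0.0209
gripper_force: 59.8
```

>>> drive_tool(series=[[[0,0,0.0005],0,0.015],[[0,0,0.001],0,0.015],[[0,0,0.001],0,0.015]])

```text
time_s: 31.5
position: [0.6684, 0.004, 0.0939]
tool_rot: [[0.951, -0.309, 0.0], [-0.309, -0.951, -0.0], [0.0, -0.0, -1.0]]
ft_force: [-2.3, -0.4, 3.5]
grip_width: 0.0212
gripper_force: 60.4
```

```bash
python3 f.py 4
```

```text
31.7 [0.6684 0.0041 0.0939] F [-1.68  0.17  4.85] [0.46 0.36 0.26] T [ 0.023  0.305 -0.002]
```

>>> drive_tool(series=[[[0,0,0],0,0.03],[[0,0,0],0,0.045],[[0,0,0],0,0.06],[[0,0,0],0,0.06],[[0,0,0],0,0.06],[[0,0,-0.01],0,0.06],[[0,0,-0.03],0,0.06],[[0,0,-0.06],0,0.06],[[0,0,-0.09],0,0.06],[[0,0,-0.12],0,0.06],[[-0.03,0,-0.14],0,0.06],[[-0.07,0,-0.15],0,0.06],[[-0.11,0.02,-0.15],0,0.06],[[-0.14,0.06,-0.15],0,0.06],[[-0.17,0.1,-0.15],0,0.06],[[-0.19,0.14,-0.15],0,0.06],[[-0.2,0.17,-0.15],0,0.06],[[-0.2,0.19,-0.15],0,0.06],[[-0.2,0.2,-0.15],0,0.06],[[-0.2,0.2,-0.15],0,0.06]])

```text
time_s: 33.7
position: [0.4163, -0.125, 0.2439]
tool_rot: [[0.95, -0.311, 0.001], [-0.311, -0.95, -0.0], [0.001, 0.0, -1.0]]
ft_force: [0.8, 0.1, -0.7]
grip_width: 0.0601
gripper_force: 0.0
```

```bash
python3 - <<'E'
from h import *; from rig import viewer,env
print(env.observe()["position"],env.observe()["time_s"])
d=viewer.get_image("top"); p=cloud(d).reshape(-1,3)
for n,m in dict(grip=(abs(p[:,1]-.004)<.04)&(abs(p[:,0]-.668)<.04)&(p[:,2]>.1),guard=(abs(p[:,1]-.004)<.05)&(abs(p[:,0]-.668)<.05)&(p[:,2]>.075)&(p[:,2]<.095),carr=(abs(p[:,1]-.2)<.2)&(abs(p[:,0]-.468)<.06)&(p[:,2]>.125)&(p[:,2]<.15)).items():
    b=p[m]; print(n,len(b),cv2.minAreaRect(b[:,:2].astype(np.float32)),b[:,2].mean(),b[:,2].std())
cv2.imwrite("pics/top3.png",cv2.resize(d["img"][100:290,130:460,::-1],None,fx=2.4,fy=2.4,interpolation=cv2.INTER_CUBIC))
E
```

```text
[ 0.41629809 -0.12502464  0.24390738] 33.7
grip 88 ((0.6684524416923523, 0.003749074414372444), (0.022047746926546097, 0.022388050332665443), 74.47948455810547) 0.12745080600050002 0.009665916208791927
guard 290 ((0.6692363619804382, 0.0030176639556884766), (0.06182991340756416, 0.06206853315234184), 44.9564094543457) 0.08315585434910981 0.0023374335047809977
carr 550 ((0.4670732319355011, 0.20047906041145325), (0.2867409586906433, 0.024810798466205597), 88.31829833984375) 0.1408742723578475 0.0030948255351488543
```

View pics/top3.png

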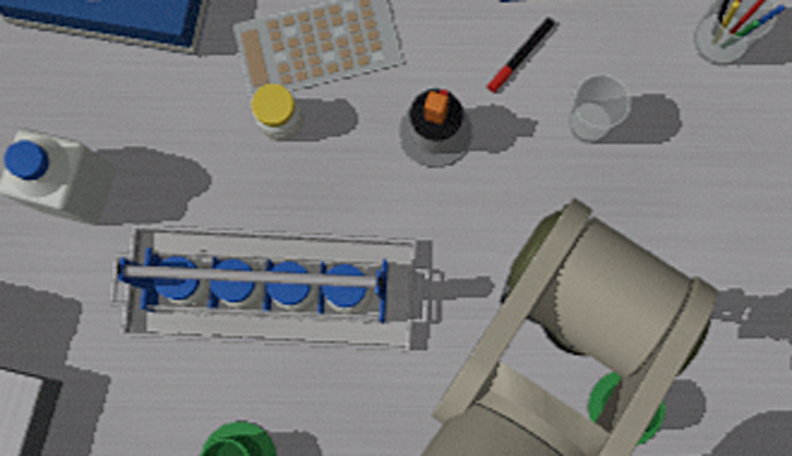

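The picture shows the carrier inside the tray, lengthwise, with its centre at (0.467, 0.200). The hook is back in its holder at (437,112), the other things are where they were, and the gripper is clear. Handing in.

```bash
python3 -c "
from rig import env; print(env.close_job())"
```

```text
the job is handed in; nothing more can be done
None
```

The job is done and handed in at 33.7 s: the carrier was lifted level about 31 mm from its middle, set down lengthwise inside the tray, and the hook is back in its holder.

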